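# Hold a slide mailer in the marking jig with the push block

### The arm

A 7-joint arm with a two-finger parallel gripper is mounted at the origin on a cart in front of the work surface, level with it; the furniture and walls round the work are solid. World frame = base frame: x ahead of the robot, y to its left, z up, the work surface at z = 0. Lengths are in m, angles in rad, forces in N, time in s.
With the tool pointing down it reaches from about 0.35 to 0.9 m from the base axis. Payload 7.2 kg.
Tool frame: the origin (TCP) lies between the finger pads; the fingertips stand 25 mm ahead of it and the grasp point (between the pads) lies 6 mm ahead of it; z points along the fingers, y is the line along which they close (so a half turn about z gives the same grasp; the last joint's range is limited). The gripper opens to 85 mm and grips with 20 to 120 N. Pads are 22 mm wide; open, the fingers measure 114 mm over their backs; the gripper's body (76 mm by 85 mm) begins 54 mm behind the grasp point. The pads swing forward as they close: fully open they stand 13 mm farther back than shut.
Start: joints at [1.211, 0.411, -0.013, 1.596, 0.006, 1.134, -0.082], TCP at [0.18, -0.599, 0.256] pointing down, gripper open.
Joint ranges: [-2.95, 2.95], [-0.29, 1.99], [-1.47, 1.44], [0.14, 2.54], [-1.03, 4.17], [0.13, 1.85], [-2.86, 2.86]. Speed limits (rad/s): [2.39, 2.39, 3.01, 3.01, 3.14, 3.14, 3.14].

### API

Orientations are given as a unit quaternion [w, x, y, z].
In Python, from bench import arm gives the robot as it stands. Calls block until the motion is done:
- arm.reach(position, orientation): joint-space move of the TCP to a pose.
- arm.servo_line(position, frame=None, speed=0.15): straight line of the TCP; frame=None keeps the orientation; speed is the mean speed in m/s.
- arm.move_joints(angles): joint-space move.
- arm.grip(opening, effort=None): opening from 0.0 (shut) to 1.0 (fully open); effort is the grip in N (None keeps the last); returns when the fingers have stopped.
- arm.dwell(seconds).
- arm.ik(position, orientation): joint angles nearest the present ones, or None.
- arm.observe(): the state.
- arm.camera(name): name is "scene" or "side" or "wrist"; returns the picture (384x512x3 uint8, red, green, blue); there is no depth.
- arm.get_calibration(name): a dict with "fx", "fy", "cx", "cy" (pixels), "origin" and "rotation" of the camera in the world; the wrist camera has in their place "T_tool_cam" (4x4, takes a point from camera to tool coordinates, whose origin is the TCP and whose axes are the flange's). Camera axes: x right, y down, z forward; pixel columns grow to the right and rows downward; lengths in m; the calibration is good to about 2 mm. A picture is of the moment at which its call begins: read the wrist's pose just before it. get_calibration takes no time and is no camera call.
A pose or a line that the arm cannot do raises arm.IKError and nothing moves.
- arm.hand_in(): hands the job in; it is judged then, once.
The state is a dict: "time": time; "joint_pos": joint angles; "joint_velocities": joint speeds; "tau": joint torques, N m; "position": TCP position; "tcp_rot": TCP orientation; "force": force on the tool from outside, world axes, zero at the start; "wrist_torque": the same for the moment, N m; "gripper_width": opening from 0.0 (shut) to 1.0 (fully open); "finger_force": force on a finger pad.
Only numpy, scipy, OpenCV 4.12 (cv2) and the standard library are available. Lean on these libraries where they do the work, as an engineer would, in place of code of your own. Each camera call takes 0.05 s, during which the arm holds its last target. There are 200 camera calls.

### The job

Lift the push block up and off the two hooks of its stand. With it, push the slide mailer that lies in the marking jig flat and square against the jig's fence, and press it firmly against the fence and down on the bed together with one diagonal push (about 10 N each way, no harder than a strong hand). Finish while still gripping the push block and holding the mailer pressed like this, ready for marking, the push block itself clear of the jig; never press on the mailer with the gripper, and leave the other things on the desk alone.

Things in the scene. Friction and masses are not known exactly. Their poses are not given: they have to be found in the camera images.
- jig: Marking jig, fixed. Origin at the underside centre, z up, yaw within 0.3 rad of the world's. Grey painted bed 140 (x) x 200 (y) mm, its top 14 mm above the origin. An aluminium fence runs along the whole far (+x) side, parallel to y: working face looks to -x at x = +50 mm, 16 mm thick, 16 mm high above the bed. The other sides are open.
- jig_bed: The jig's bed plate, 140 x 200 x 10 mm; origin at its underside centre, axes as the jig.
- jig_fence: The jig's fence bar, 16 x 200 x 16 mm; origin at its underside centre, axes as the jig (its length is y).
- fence_foot (a point): Middle of the line where the fence's working face meets the bed's top; axes as the jig.
- stand: Stand, fixed; origin at the underside centre, z up, x away from the robot, yaw within 0.3 rad of the world's. Grey foot 110 x 130 x 10 mm. Two steel wire arms (8 mm thick) at y = -42 and +42 mm come forward from posts at x = +55 mm (150 mm high), dip to a seat at x = 0 and end in upturned tips at x = -17 mm, 152 mm high. The push block hangs between them.
- stand_seat (a point): Half-way between the two hook seats, 134 mm above the desk, where the underside of the push block's cross pin rests.
- push_grip (a point): Middle of the push block's grey handle, where to grip; axes as the push block. Handle 22 (x) x 34 (y) mm, from 40 mm below to 22 mm above this point; best gripped with the fingers closing along x. The cross pin (10 mm thick, along y, 60 mm to either side, end knobs 16 mm) lies 26 mm below this point.
- push_block: Push block, loose, 220 g; origin 66 mm below push_grip, level with its lowest face (the heel). At the start it hangs upright by its cross pin, its x along the stand's x to a few degrees, up to some mm off in the hooks. Under the handle is a steel shoe 50 mm wide (y), its top 26 mm above the origin, with a rebate that opens to +x: see heel_face and roof.
- heel_face (a point): On the push block: middle of the front (+x) face of the shoe's heel, 14 mm high, at x = -2 mm, 7 mm above the heel's lowest face; this face pushes the mailer's near side. The heel reaches 18 mm back (-x) from here.
- roof (a point): On the push block: middle of the rebate's roof, the underside that presses on the mailer's top; 14 mm above the heel's lowest face. The roof reaches from x = -2 to +29 mm of the push block. With the roof on the 20 mm high mailer the heel is 6 mm clear of the bed.
- mailer_center (a point): Centre, half-way up, of the slide mailer: a pale plastic box 84 (x) x 34 (y) x 20 (z) mm, about 70 g, loose on the jig's bed. At the start its long x axis lies roughly along the fence (within 0.25 rad, pointing to the jig's +y), its nearest edge or corner 13 to 50 mm short of the fence, its centre up to 35 mm either side of the fence's middle.
- mailer: The same mailer; origin at the centre of its underside.
- coverslips: Bystander: cover glass box 35 x 35 x 21 mm, origin at the underside centre.
- oil: Bystander: small oil bottle 30 x 30 x 66 mm, origin at the underside centre.
- tape: Bystander: roll of tape lying flat, 68 mm across, 19 mm high, origin at the underside centre.
- rubber_eraser: Bystander: eraser 21 x 50 x 12 mm, origin at the underside centre.
Mind the look-alikes: they are no part of the job. What is shaped like the mailer but purple, red or turquoise is not meant.

How it is judged:
On the way:
1. the push block is lifted clear of the hooks (z of push_grip in the frame of stand above 0.195 m and contact force between push_block and stand below 0.1 N and contact force between the fingers and push_block above 1 N), for 0.1 s.
At the end, for the whole second after the job is handed in: Still gripped, the push block presses the mailer: over 4 N on the fence, over 5 N on the bed; mailer within 2.5 mm of the fence, parallel to 0.04 rad, flat (0.05 rad), still, untouched by the gripper; the push block touches neither bed nor fence (contact force between mailer and jig_fence above 4 N and contact force between mailer and jig_bed above 5 N and contact force between push_block and mailer above 5 N and contact force between the fingers and push_block above 3 N and contact force between push_block and jig below 0.5 N and contact force between each of the arm, the fingers and mailer below 0.5 N and x of mailer_center in the frame of fence_foot above -0.0195 m and z of mailer_center in the frame of fence_foot below 0.0125 m and angle between the x axis of mailer and the y axis of jig_fence, either way round below 0.04 rad and angle between mailer's own z axis and vertical below 0.05 rad and linear speed of mailer below 0.01 m/s); the arm keeps its last pose, push and grip.
It fails at once if the gripper or arm presses on the mailer (contact force between any of the fingers, the arm and mailer above 2 N).
It fails at once if the mailer is squeezed with more than 70 N (contact force between push_block and mailer above 70 N).
It fails at once if a bystander is moved by more than 20 mm (distance of any of coverslips, oil, tape, rubber_eraser from where it was at the start of the episode above 0.02 m).
It also fails if it takes over 38 s, if anything falls off the work surface, if the arm or the gripper's body presses on something with over 40 N, if the wrist force passes 120 N, or if a joint passes its speed limit or range.

## Working session

There is one attempt and no reset: what is moved stays moved. The work goes in short steps, each a Python script; the robot and the scene stay as the last script left them, time stands still between calls to the robot, and variables do not carry over. Pictures are saved under pics/ and viewed, at most 10 in all, crops included, and the job is handed in when it is done.

```bash
ls; mkdir -p pics
python3 - <<'E'
from bench import arm
import cv2, numpy as np
for n in ("scene","side"):
    im=arm.camera(n); cv2.imwrite(f"pics/{n}0.png",im[:,:,::-1])
    print(n,arm.get_calibration(n))
a=np.hstack([cv2.imread("pics/scene0.png"),cv2.imread("pics/side0.png")])
print(arm.get_calibration("wrist"))
print(arm.observe())
E
```

```text
pics
scene {'fx': 477.67305545174827, 'fy': 477.67305545174827, 'cx': 254.65073578269565, 'cy': 193.48089071577098, 'origin': array([-0.83943096, -0.70420675,  1.03559616]), 'rotation': array([-0.42173158,  0.74718678, -0.44524894,  0.25614016])}
side {'fx': 403.5103109131692, 'fy': 403.5103109131692, 'cx': 259.32134620381856, 'cy': 195.59880910962994, 'origin': array([ 0.4621416 , -0.95201141,  0.96985773]), 'rotation': array([-0.41686016,  0.90826222, -0.03459923,  0.00949889])}
{'fx': 277.5293824038348, 'fy': 277.5293824038348, 'cx': 258.5828696318388, 'cy': 196.7774686417256, 'T_tool_cam': array([[ 9.07484755e-04, -9.57434862e-01, -2.88647989e-01,
         7.37379915e-02],
       [ 9.99999114e-01,  5.87618023e-04,  1.19480469e-03,
        -1.16353814e-04],
       [-9.74332900e-04, -2.88648818e-01,  9.57434546e-01,
        -1.17654814e-01],
       [ 0.00000000e+00,  0.00000000e+00,  0.00000000e+00,
         1.00000000e+00]])}
{'time': 0.1, 'joint_pos': array([ 1.21080774,  0.41183036, -0.01270522,  1.59694099,  0.00559907,
        1.13428013, -0.0822067 ]), 'joint_velocities': array([-2.17728682e-03, -2.58778336e-03, -4.92918513e-04, -5.75803872e-04,
       -7.81741317e-04,  4.45514949e-05, -1.63107308e-03]), 'tau': array([ 5.46860116e-03, -6.01822972e+01,  6.85270093e-01, -3.00086582e+01,
        1.40047667e-02,  6.40420316e-03, -3.45107162e-05]), 'position': array([ 0.17964147, -0.59821536,  0.25553858]), 'tcp_rot': array([-6.94843889e-04,  9.89375257e-01,  1.45382579e-01, -1.53627923e-04]), 'force': array([-0.03426731,  0.32830928,  0.29198104]), 'wrist_torque': array([0.05848387, 0.0155873 , 0.04936096]), 'finger_force': 0.0, 'gripper_width': 1.0010993926763299}
```

View pics/scene0.png

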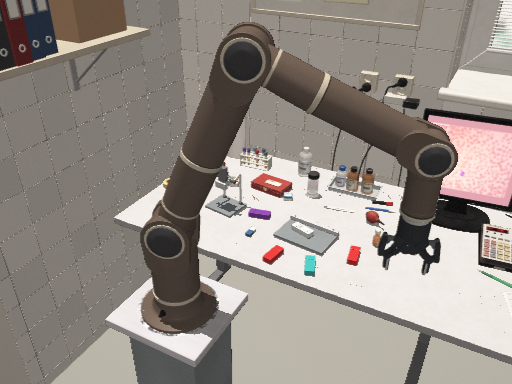

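View pics/side0.png

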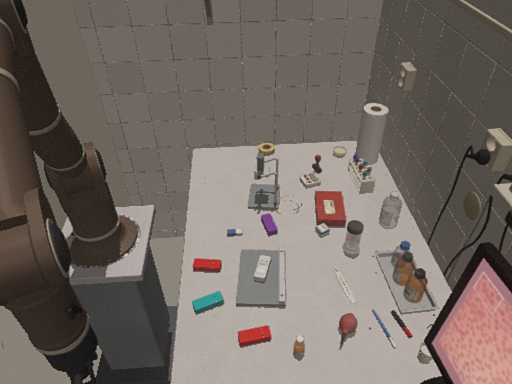

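The scene has one pale mailer, on the grey jig: scene (302,229), side (262,267). The mailer-shaped look-alikes are:
- **Purple:** side (269,224)
- **Red:** side (208,265) and (254,336)
- **Turquoise:** side (208,302)

Only the pale one lies on the jig, so that's the mailer. The stand is at side (264,195), with the push block's handle at about (261,165). I'll get coarse positions next, then move the wrist camera over them.

```bash
cat > h.py <<'E'
import numpy as np, cv2
from scipy.spatial.transform import Rotation as R
from bench import arm
def rot(q): return R.from_quat(np.r_[q[1:],q[0]])
def quat(r): x=r.as_quat(); return np.r_[x[3],x[:3]]
def down(yaw): # tool z down, tool y axis at world angle yaw
    y=np.array([np.cos(yaw),np.sin(yaw),0]); z=np.array([0,0,-1.]); x=np.cross(y,z)
    return quat(R.from_matrix(np.c_[x,y,z]))
def cam(name,obs=None):
    c=arm.get_calibration(name)
    if name=="wrist":
        T=np.eye(4); T[:3,:3]=rot(obs["tcp_rot"]).as_matrix(); T[:3,3]=obs["position"]; T=T@c["T_tool_cam"]
        return c,T[:3,3],T[:3,:3]
    return c,np.array(c["origin"]),rot(c["rotation"]).as_matrix()
def ray(C,uv):
    c,o,M=C; uv=np.atleast_2d(uv).astype(float)
    d=np.c_[(uv[:,0]-c["cx"])/c["fx"],(uv[:,1]-c["cy"])/c["fy"],np.ones(len(uv))]@M.T
    return o,d
def onz(C,uv,z):
    o,d=ray(C,uv); return o+d*((z-o[2])/d[:,2])[:,None]
def proj(C,p):
    c,o,M=C; q=(np.atleast_2d(p)-o)@M
    return np.c_[q[:,0]/q[:,2]*c["fx"]+c["cx"],q[:,1]/q[:,2]*c["fy"]+c["cy"]]
E
python3 - <<'E'
from h import *
C=cam("side")
np.set_printoptions(precision=3,suppress=True)
print("fence top ends",onz(C,[(281,250),(284,304)],.03))
print("mailer",onz(C,(262,267),.034))
print("handle",onz(C,(261,165),.165), "foot",onz(C,(264,197),.01))
for p in [(.45,.0,.3),(.45,.3,.35)]:
  for y in (0,np.pi,np.pi/2): print(p,y,arm.ik(p,down(y)))
E
```

```text
fence top ends [[ 0.577 -0.124  0.03 ]
 [ 0.563 -0.318  0.03 ]]
mailer [[ 0.513 -0.189  0.034]]
handle [[0.536 0.138 0.165]] foot [[0.546 0.152 0.01 ]]
(0.45, 0.0, 0.3) 0 [ 0.614  0.137 -0.782  1.897  0.106  1.149 -0.207]
(0.45, 0.0, 0.3) 3.141592653589793 [ 1.034  0.311 -1.346  1.881  0.325  1.207  2.721]
(0.45, 0.0, 0.3) 1.5707963267948966 [ 0.778  0.173 -0.975  1.89   0.157  1.158  1.317]
(0.45, 0.3, 0.35) 0 [ 0.244  0.476 -1.288  1.612  0.462  1.405 -1.093]
(0.45, 0.3, 0.35) 3.141592653589793 [ 0.217  0.444 -1.227  1.614  0.423  1.386  2.083]
(0.45, 0.3, 0.35) 1.5707963267948966 [ 0.115  0.362 -1.034  1.618  0.317  1.344  0.607]
```

Run:
```python
from h import *
import json
def shot(n):
    o=arm.observe(); im=arm.camera("wrist"); cv2.imwrite(f"pics/{n}.png",im[:,:,::-1])
    json.dump({k:list(map(float,o[k])) for k in("position","tcp_rot")},open(f"pics/{n}.json","w")); print(n,o["time"],o["position"],o["force"])
arm.reach([.51,-.19,.22],down(-.07)); arm.dwell(.2); shot("jig")
arm.reach([.54,.09,.33],down(0)); arm.dwell(.2); shot("st1")
arm.servo_line([.54,.17,.33],speed=.2); arm.dwell(.2); shot("st2")
```

```text
jig 2.2083 [ 0.50976855 -0.19088813  0.21995715] [-0.73708144  0.25765111  0.76473806]
st1 3.6167 [0.54015659 0.08836188 0.32936428] [-0.43921292 -0.36157958 -0.24458882]
st2 4.4167 [0.54033202 0.16859981 0.32992498] [-0.12950218 -0.49426158  0.29574443]
```

View pics/jig.png

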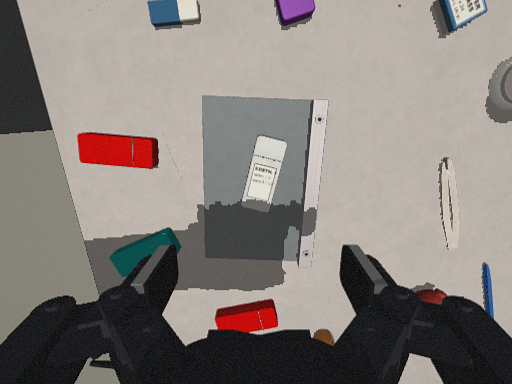

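View pics/st2.png

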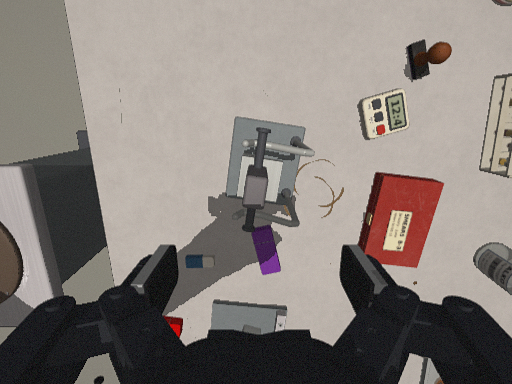

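jig.png shows the pale mailer on the bed with corners at about (258,135), (288,141), (270,211) and (243,204), and the fence top from (313–329,100) to (299–311,266). st2.png shows the push block hanging in the hooks, with its dark handle at about (256,185) and pin ends at (264,130) and (249,228). One enlarged composite will confirm both.

Run:
```python
import cv2,numpy as np
f=lambda n,x,y,w,h,s:cv2.resize(cv2.imread(f"pics/{n}.png")[y:y+h,x:x+w],None,fx=s,fy=s,interpolation=cv2.INTER_CUBIC)
a=f("jig",195,85,140,190,3); b=f("st1",210,0,110,190,3)
a=a[:570];b=b[:570]
c=cv2.imread("pics/st2.png")
print(a.shape,b.shape)
cv2.imwrite("pics/comp.png",np.hstack([a,b]))
```

```text
(570, 420, 3) (570, 330, 3)
```

View pics/comp.png

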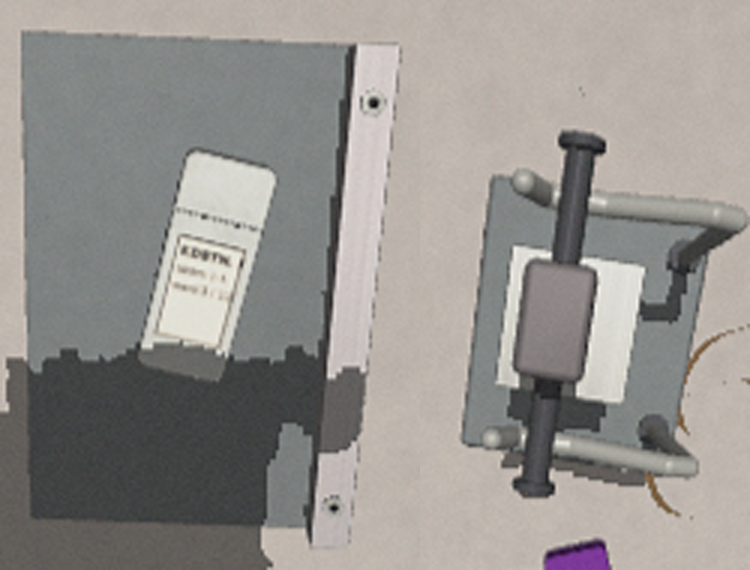

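Run:
```python
import cv2,numpy as np
f=lambda n,x,y,w,h,s:cv2.resize(cv2.imread(f"pics/{n}.png")[y:y+h,x:x+w],None,fx=s,fy=s,interpolation=cv2.INTER_CUBIC)
cv2.imwrite("pics/c2.png",f("st2",205,110,120,145,4))
```

```text
(no output)
```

View pics/c2.png

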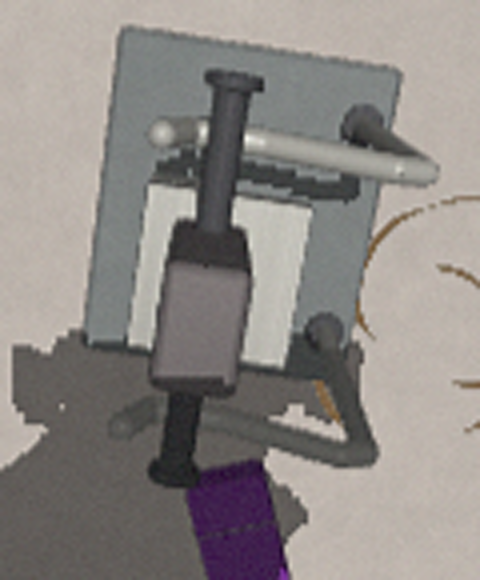

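```bash
cat > m.py <<'E'
from h import *
import json
np.set_printoptions(precision=4,suppress=True)
def C(n): return cam("wrist",{k:np.array(v) for k,v in json.load(open(f"pics/{n}.json")).items()})
def P(n,pts,s,off,z): return onz(C(n),np.array(pts)/s+np.array(off)-.0,z)
def yaw(a,b): d=b-a; return np.arctan2(-d[0],d[1])
for n,pts,s,off in [("st1",[(107,262),(177,264),(95,376),(160,381)],3,(210,0)),("st2",[(168,262),(248,272),(152,382),(236,392)],4,(205,110))]:
    q=P(n,pts,s,off,.187); print(n,"handle",q.mean(0),"wid",np.linalg.norm(q[0]-q[1]),"len",np.linalg.norm(q[0]-q[2]),yaw(q[2]+q[3],q[0]+q[1]))
q=P("st1",[(163,140),(113,488)],3,(210,0),.139);print("pin st1",q,q.mean(0),yaw(q[1],q[0]),np.linalg.norm(q[0]-q[1]))
q=P("st2",[(235,80),(173,472)],4,(205,110),.139);print("pin st2",q.mean(0),yaw(q[1],q[0]),np.linalg.norm(q[0]-q[1]))
q=P("jig",[(188,150),(276,172),(220,381),(138,357)],3,(195,85),.034)
print("mailer",q,q.mean(0),yaw(q[3],q[0]),yaw(q[2],q[1]))
q=P("jig",[(357,45),(310,547),(400,45),(350,547)],3,(195,85),.030)
print("fence",q,yaw(q[1],q[0]),yaw(q[3],q[2]),"face mid",(q[0]+q[1])/2,np.linalg.norm(q[0]-q[1]))
q=P("jig",[(22,32),(32,517)],3,(195,85),.014)
print("bed",q,yaw(q[1],q[0]),q.mean(0))
E
python3 m.py
```

```text
st1 handle [0.5371 0.1667 0.187 ] wid 0.020415018216184782 len 0.03246193976448923 -0.13642693214565563
st2 handle [0.5374 0.1683 0.187 ] wid 0.019353804542160378 len 0.030655205367167867 -0.11631036408885227
pin st1 [[0.5463 0.2251 0.139 ]
 [0.5281 0.1087 0.139 ]] [0.5372 0.1669 0.139 ] -0.15446900808390568 0.11779650089103637
pin st2 [0.5373 0.167  0.139 ] -0.1568569914416333 0.11621818510436158
mailer [[ 0.5127 -0.14    0.034 ]
 [ 0.5437 -0.15    0.034 ]
 [ 0.5188 -0.2283  0.034 ]
 [ 0.488  -0.2163  0.034 ]] [ 0.5158 -0.1837  0.034 ] -0.31358591223180016 -0.308174611731181
fence [[ 0.5741 -0.1087  0.03  ]
 [ 0.5519 -0.3061  0.03  ]
 [ 0.5891 -0.1098  0.03  ]
 [ 0.5686 -0.3073  0.03  ]] -0.11187066050913766 -0.10321994535272029 face mid [ 0.563  -0.2074  0.03  ] 0.19864253117271957
bed [[ 0.455  -0.0951  0.014 ]
 [ 0.4337 -0.2926  0.014 ]] -0.1076353006915013 [ 0.4444 -0.1938  0.014 ]
```

Run:
```python
from h import *
np.set_printoptions(precision=4,suppress=True)
def st(t):
    o=arm.observe(); print(t,round(o["time"],2),o["position"],o["force"],"w",round(o["gripper_width"],3),"ff",o["finger_force"])
q=down(-.15); arm.grip(.6,effort=110)
arm.reach([.5372,.167,.25],q); arm.servo_line([.5372,.167,.165],speed=.1); st("down")
arm.grip(0,effort=110); st("grip")
arm.servo_line([.5372,.167,.245],speed=.08); arm.dwell(.3); st("up")
im=arm.camera("side"); cv2.imwrite("pics/side1.png",cv2.resize(im[110:320,180:360],None,fx=3,fy=2.8)[:,:,::-1])
```

```text
down 6.32 [0.5376 0.1673 0.1657] [ 0.0319 -0.4924 -0.0983] w 0.599 ff 0.0
grip 6.69 [0.5378 0.1672 0.1657] [0.5396 0.4203 4.6729] w 0.242 ff 107.20938920974731
up 8.14 [0.5371 0.167  0.2447] [-0.7589 -0.2618 -2.1553] w 0.246 ff 107.38827109336853
```

View pics/side1.png

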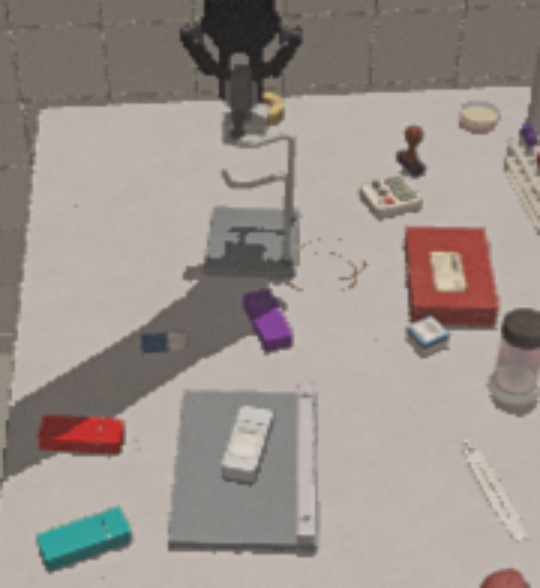

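The push block is lifted: its weight reads 2.2 N at the wrist and the pin is clear of both hooks. Next I carry it behind the mailer and lower it, watching the force.

```bash
cat >> h.py <<'E'
np.set_printoptions(precision=4,suppress=True)
JY=-.107; F=np.array([.563,-.2074]); ex=np.array([np.cos(JY),np.sin(JY)]); ey=np.array([-np.sin(JY),np.cos(JY)])
def jp(x,y,z): return np.r_[F+x*ex+y*ey,z]
def fj(o): f=o["force"]; return np.array([f[:2]@ex,f[:2]@ey,f[2]])
def st(t):
    o=arm.observe(); d=o["position"][:2]-F
    print(t,round(o["time"],2),"jig xyz",np.r_[d@ex,d@ey,o["position"][2]],"f",fj(o),"w",round(o["gripper_width"],3),"ff",round(o["finger_force"],1)); return o
E
python3 - <<'E'
from h import *
q=down(JY)
arm.servo_line(jp(-.088,.0186,.245),q,speed=.2)
arm.servo_line(jp(-.088,.0186,.13),speed=.15); st("above")
arm.servo_line(jp(-.088,.0186,.091),speed=.06); arm.dwell(.2); st("low")
im=arm.camera("side"); cv2.imwrite("pics/side2.png",cv2.resize(im[225:325,220:310],None,fx=6,fy=6,interpolation=cv2.INTER_CUBIC)[:,:,::-1])
E
```

```text
above 11.02 jig xyz [-0.0873  0.0187  0.1307] f [ 0.3893 -0.0339 -1.8193] w 0.244 ff 107.4
low 12.02 jig xyz [-0.0878  0.0185  0.0914] f [-0.1637  0.8393 -3.0307] w 0.244 ff 107.4
```

View pics/side2.png

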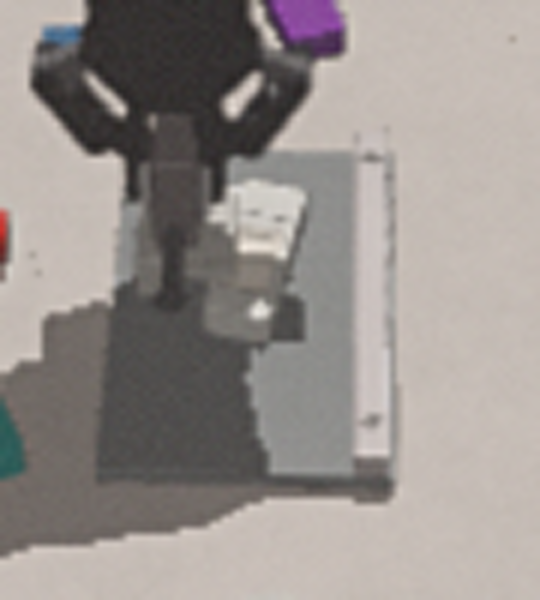

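The shoe sits behind the mailer with no contact force. Now I push toward the fence in small steps with force checks.

Run:
```python
from h import *
x=-.088
while x<-.022:
    x+= .008 if x<-.045 else .001
    arm.servo_line(jp(x,.0186,.091),speed=.05 if x<-.045 else .02)
    f=fj(arm.observe())
    if f[0]<-5 or f[2]>4: break
arm.dwell(.2); st(f"cmd {x:.4f}")
im=arm.camera("side"); cv2.imwrite("pics/side3.png",cv2.resize(im[225:325,220:310],None,fx=6,fy=6,interpolation=cv2.INTER_CUBIC)[:,:,::-1])
```

```text
cmd -0.0300 16.86 jig xyz [-0.0321  0.0186  0.0904] f [-7.1112  1.3741  1.6278] w 0.243 ff 108.2
```

View pics/side3.png

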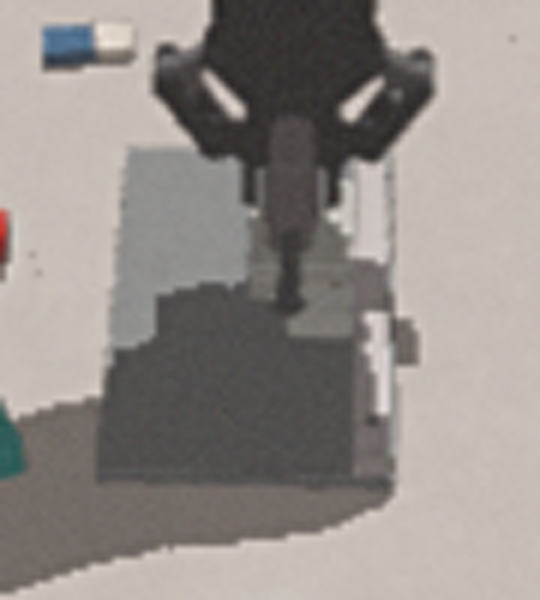

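Contact came at tool x = −0.032, exactly where a mailer flush on the fence should stop it. Now I press down and forward together.

Run:
```python
from h import *
x,z=-.030,.091
for i in range(24):
    f=np.mean([fj(arm.observe())],0); 
    dz=f[2]+2.3
    if i%3==0: print(i,round(x,4),round(z,4),f)
    a,b=f[0]>-9.5, dz<11
    if not(a or b): break
    if a: x+=.0005
    if b: z-=.0005
    arm.servo_line(jp(x,.0186,z),speed=.01); arm.dwell(.08)
for i in range(3): arm.dwell(.3); o=st(f"cmd {x:.4f} {z:.4f}")
print(rot(o["tcp_rot"]).as_matrix()[:,2])
```

```text
0 -0.03 0.091 [-6.702   1.1266  1.7999]
3 -0.0285 0.0895 [-9.3713  1.0673  2.5411]
cmd -0.0280 0.0885 18.88 jig xyz [-0.0319  0.0184  0.088 ] f [-13.5467   1.7393   8.0886] w 0.247 ff 109.8
cmd -0.0280 0.0885 19.18 jig xyz [-0.0318  0.0184  0.088 ] f [-14.3603   1.2797   8.8436] w 0.241 ff 109.8
cmd -0.0280 0.0885 19.48 jig xyz [-0.0318  0.0184  0.088 ] f [-13.9254   1.2244   8.1495] w 0.243 ff 109.8
[-0.0081  0.0003 -1.    ]
```

Vertical net is about 10 N, but the tool moved 2.4 mm down, so some of that may be heel friction. I'll ease off forward, seat the roof properly, then push forward again.

Run:
```python
from h import *
x,z=-.0315,.0885
go=lambda:(arm.servo_line(jp(x,.0186,z),speed=.015),arm.dwell(.12))
go(); st("eased")
for i in range(14):
    o=arm.observe(); f=fj(o); print(round(z,4),o["position"][2],f)
    if f[2]+2.2>11: break
    z-=.0005; go()
while fj(arm.observe())[0]>-9 and x<-.026: x+=.0005; go()
for i in range(3): arm.dwell(.2); st(f"cmd {x:.4f} {z:.4f}")
```

```text
eased 19.98 jig xyz [-0.0323  0.0184  0.0881] f [-5.7607  0.0718 -1.2896] w 0.246 ff 108.0
0.0885 0.08809462978430081 [-5.7607  0.0718 -1.2896]
0.088 0.08781761449177151 [-6.6583 -1.1831  0.7061]
0.0875 0.08781349054387946 [-7.6327 -0.5744  5.0502]
0.087 0.08776073785673053 [-10.6864   0.0887   9.9289]
cmd -0.0315 0.0870 21.27 jig xyz [-0.0323  0.0184  0.0878] f [-9.2939  0.3932 10.2141] w 0.244 ff 110.1
cmd -0.0315 0.0870 21.48 jig xyz [-0.0323  0.0185  0.0878] f [-10.3193   0.2024  10.8629] w 0.246 ff 110.1
cmd -0.0315 0.0870 21.68 jig xyz [-0.0323  0.0185  0.0878] f [-10.6239   0.6468  10.5154] w 0.243 ff 110.1
```

The roof now seats on a hard stop: z stays put while the force climbs. Readings are about 10 N forward and 12.5 N net down. One last wrist-camera look to check that the mailer is square to the fence.

Run:
```python
from h import *
o=arm.observe(); C=cam("wrist",o); im=arm.camera("wrist")
p=proj(C,[jp(-.034,.0186,.034),jp(0,.06,.03)]); print(p)
u,v=120,90; cv2.imwrite("pics/fin.png",cv2.resize(im[v:v+230,u:u+300],None,fx=2.6,fy=2.6,interpolation=cv2.INTER_CUBIC)[:,:,::-1])
```

```text
[[255.8519 227.9174]
 [309.0188 165.5337]]
```

View pics/fin.png

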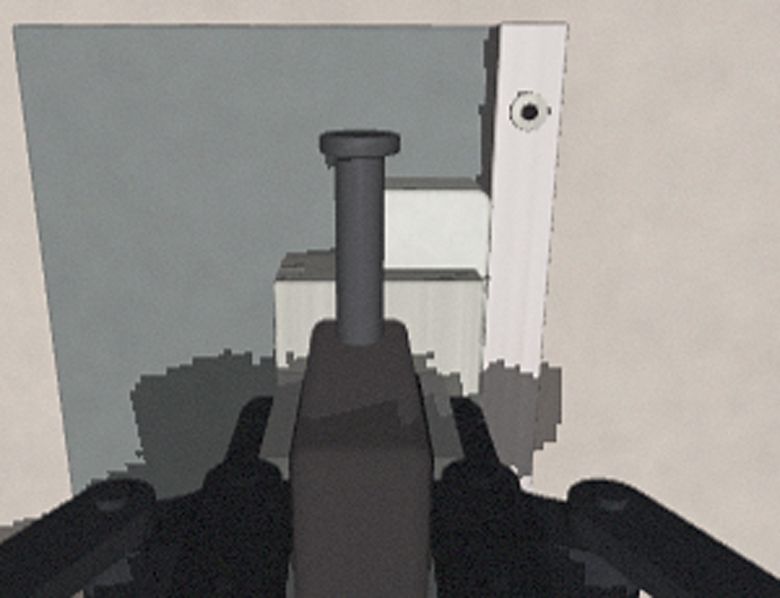

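The last view shows the mailer's end at crop (385–490, 185–270), flush along the fence and with its end edge square to it. The shoe's front edge at about x = 483 is short of the fence. Handing in.

Run:
```python
from h import *
st("before"); print(arm.hand_in())
```

```text
before 21.73 jig xyz [-0.0323  0.0184  0.0878] f [-9.6199  0.9873 10.2339] w 0.244 ff 110.1
the job is handed in; nothing more can be done
None
```

I handed the job in at 21.7 s with the push block still gripped, pressing the mailer flush and square on the fence at about 10 N forward and 12 N down; the hand-in returned no verdict.

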